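Lock the filter wheel at its home slot

ROBOT

A 7-joint arm with a two-finger parallel gripper is mounted at the origin on a cart in front of the work surface, level with it; the furniture and walls round the work are solid. World frame = base frame: x ahead of the robot, y to its left, z up, the work surface at z = 0. Lengths are in mm, angles in rad, forces in N, time in s.
With the tool pointing down it reaches from about 425 to 875 mm from the base axis. Payload 4.7 kg.
Tool frame: the origin (TCP) lies midway between the tips of the shut fingers; the grasp point (between the pads) lies 19 mm behind it; x points along the fingers, z is the direction in which the jaws open and shut, and the axes are right-handed (so a half turn about x gives the same grasp; the last joint's range is limited). The gripper opens to 87 mm and grips with 3 to 60 N. Pads are 19 mm wide; open, the fingers measure 117 mm over their backs; the gripper's body (75 mm by 190 mm) begins 51 mm behind the grasp point.
Start: joints at [1.349, 0.321, -0.07, 1.45, 0.023, 1.371, -0.057], TCP at [151.832, -632.039, 222.587] pointing down, gripper open.
Joint ranges: [-2.86, 2.86], [-0.3, 2.09], [-1.38, 1.24], [0.06, 2.45], [-1.56, 4.7], [0.09, 2.05], [-2.69, 2.69]. Speed limits (rad/s): [2.57, 2.57, 3.14, 3.14, 3.14, 3.14, 3.14].

INTERFACE

Orientations are given as a 3x3 rotation matrix whose columns are the frame's x, y, z axes.
In Python, from station import bot gives the robot as it stands. The module is installed in compiled form; this text tells all that it offers. Calls block until the motion is done:
- bot.move_pose(position, orientation): joint-space move of the TCP to a pose.
- bot.line_to(position, orientation=None, speed=150): straight line of the TCP; orientation=None keeps the orientation; speed is the mean speed in mm/s.
- bot.move_j(angles): joint-space move.
- bot.command_gripper(opening): opening from 0.0 (shut) to 1.0 (fully open); the grip force is fixed at half the most; returns when the fingers have stopped.
- bot.hold(seconds).
- bot.solve_ik(position, orientation): joint angles nearest the present ones, or None.
- bot.snapshot(name): name is "scene" or "side" or "wrist"; returns a dict with "pixels" (420x560x3 uint8, red, green, blue), "fx", "fy", "cx", "cy" (pixels), "k1" (the pictures are not rectified: a ray, as slopes to the right and down, at radius r is drawn at 1 + k1 r^2 times it, then the intrinsics apply), "R" (3x3) and "t" (3): a world point X has camera coordinates R X + t; the wrist camera has in their place "hand_eye" (4x4, takes a point from camera to tool coordinates, whose origin is the TCP and whose axes are the tool frame's). Camera axes: x right, y down, z forward; pixel columns grow to the right and rows downward; lengths in mm; the calibration is good to about 2 mm. A picture is of the moment at which its call begins: read the wrist's pose just before it. There is no depth.
A pose or a line that the arm cannot do raises bot.MotionError and nothing moves.
- bot.close_job(): hands the job in, once; it reports no verdict.
Readings, each from a call of its own:
- bot.get_clock(): time.
- bot.get_joint_positions(): joint angles.
- bot.get_qvel(): joint speeds.
- bot.get_joint_torque(): joint torques, N m.
- bot.get_eef_pos(): TCP position.
- bot.get_tool_rot(): TCP orientation.
- bot.get_wrist_force(): force on the tool from outside, world axes, zero at the start.
- bot.get_ft_torque(): the same for the moment, N m.
- bot.get_finger_gap(): opening from 0.0 (shut) to 1.0 (fully open).
Only numpy, scipy, OpenCV 4.12 (cv2) and the standard library are available. Lean on these libraries where they do the work, as an engineer would, in place of code of your own. Each camera call takes 0.05 s, during which the arm holds its last target.

TASK

The filter wheel has to be locked before the unit is moved. Take the locking pin from its parking block and stand it in the guide on top of the filter unit, where it will rest raised on the wheel; then turn the worn rubber drum at the unit's side with light fingertip strokes along its top, the way the arrow points (away from the robot), until the pin drops fully home, and leave it there. The drum runs out of true, so feel for its surface and never press on it or the unit with more than 20 N; do not grip it, and do not disturb the beaker or the tape roll.

Things in the scene. Friction and masses are not known exactly. Their poses are not given: they have to be found in the camera images.
- filter_unit: Filter unit fixed to the worktop: base plate 130x64x8 mm, grey housing 100x56 mm, 95 mm high, with a 36x36 mm steel guide block on its lid up to 115 mm. Origin: centre of its underside, below the guide bore; z up; x away from the robot (yaw within 0.3 rad), along the arrow raised on the lid; the housing hides a wheel on the same horizontal shaft (along y) as the drum.
- guide_mouth (a point): Centre of the mouth of the vertical guide bore, on top of the guide block, 115 mm above the worktop. The bore is about 13 mm in diameter with a 2 mm chamfer and runs 30 mm down to 2 mm above the hidden wheel's rim.
- drum_top (a point): Nominal top of the rubber drum, mid-width, 82 mm above the worktop, 80 mm to the +y side of the bore; fixed, does not turn. Drum: ribbed cylinder 68 mm in diameter, 44 mm wide, axis along y, turning up to 4 mm out of true: its real top is 78 to 86 mm high, changing as it turns. Its shaft yields about 1 mm per 8 N, up to 6 mm. Turns freely (1.2 N at the rim), stays where left, locked by the pin.
- lock_pin: Loose steel pin, upright: shank 10 mm in diameter, 44 mm long, chamfered tip; on it a round head 22 mm in diameter, 32 mm high. Origin: centre of the tip's end; z towards the head. In the guide the tip first rests on the rim, 83 mm above the worktop, the head's underside 12 mm above the guide block; home, the head sits flush on the guide block (tip 71 mm above the worktop).
- park_block: Grey plastic block, 50 x 50 x 46 mm, fixed to the worktop, with a vertical hole about 13 mm in diameter and 34 mm deep in the middle of its top, in which the pin stands at the start (tip 12 mm above the worktop, head's underside 10 mm above the block). Origin: centre of its underside.
- beaker: Clear beaker, 77 mm in diameter, 92 mm high, loose, a bystander. Origin: centre of its underside.
- tape_roll: Roll of tape lying flat, 96 mm in diameter, 25 mm high, loose, a bystander. Origin: centre of its underside.
- rim_top (a point): Top of the hidden wheel's rim (radius 35 mm), straight under the bore, 83 mm above the worktop; fixed to the housing. The rim has one slot, 15 mm wide and deep, neither visible nor measured. At the start it must travel 2.4 to 4.9 rad to reach the bore as the drum's top is turned towards +x. Rim speeds up to about 60 mm/s let the pin fall in, a fast spin makes it skip. No end stops.

How it is judged:
By the outcome, as a careful person would: the job done as asked, in the order asked, and still so for the second after the job is handed in, with the robot touching nothing.
It also fails if it takes over 72 s, if anything falls off the work surface, if the arm or the gripper's body presses on something with over 40 N, if the wrist force passes 120 N, or if a joint passes its speed limit or range.

## Working session

There is one attempt and no reset: what is moved stays moved. The work goes in short steps, each a Python script; the robot and the scene stay as the last script left them, time stands still between calls to the robot, and variables do not carry over. Pictures are saved under pics/ and viewed, and the job is handed in when it is done.

```bash
mkdir -p pics; ls
cat > h.py <<'E'
import numpy as np, cv2
from station import bot
def snap(name,fn):
    p=bot.get_eef_pos();R=bot.get_tool_rot()
    s=bot.snapshot(name)
    cv2.imwrite('pics/'+fn,np.ascontiguousarray(s['pixels'][:,:,::-1]))
    d={k:np.array(v) for k,v in s.items()}
    d['eef']=np.array(p);d['rot']=np.array(R)
    np.savez('pics/'+fn[:-4]+'.npz',**d)
    return d
def ray(d,u,v):
    K=np.array([[d['fx'],0,d['cx']],[0,d['fy'],d['cy']],[0,0,1]],float)
    q=np.array([(u-d['cx'])/d['fx'],(v-d['cy'])/d['fy']],float)
    a=q.copy()
    for _ in range(20): a=q/(1+d['k1']*(a@a))
    c=np.array([a[0],a[1],1.])
    if 'hand_eye' in d:
        H=d['hand_eye'];T=np.eye(4);T[:3,:3]=d['rot'];T[:3,3]=d['eef'];M=T@H
        return M[:3,3],M[:3,:3]@c
    R=d['R'];return -R.T@d['t'],R.T@c
def onz(d,u,v,z):
    o,r=ray(d,u,v);return o+r*(z-o[2])/r[2]
def proj(d,X):
    X=np.array(X,float)
    if 'hand_eye' in d:
        T=np.eye(4);T[:3,:3]=d['rot'];T[:3,3]=d['eef'];M=np.linalg.inv(T@d['hand_eye']);c=M[:3,:3]@X+M[:3,3]
    else: c=d['R']@X+d['t']
    a=c[:2]/c[2];a=a*(1+d['k1']*(a@a));return np.array([a[0]*d['fx']+d['cx'],a[1]*d['fy']+d['cy']])
def load(fn): return dict(np.load('pics/'+fn+'.npz'))
E
python3 - <<'E'
from h import *
for n in ['scene','side','wrist']:
    d=snap(n,n+'0.png'); print(n,{k:np.round(v,3).tolist() for k,v in d.items() if k!='pixels'})
print(bot.get_clock(),bot.get_wrist_force(),bot.get_finger_gap())
E
```

```text
pics
scene {'fx': 444.874, 'fy': 444.874, 'cx': 278.698, 'cy': 213.816, 'k1': -0.024, 'R': [[-0.65, -0.76, -0.021], [-0.456, 0.412, -0.789], [0.608, -0.504, -0.614]], 't': [281.255, 338.818, 567.512], 'eef': [151.686, -631.492, 221.456], 'rot': [[-0.001, 0.972, 0.234], [0.002, 0.234, -0.972], [-1.0, -0.0, -0.002]]}
side {'fx': 381.575, 'fy': 381.575, 'cx': 289.666, 'cy': 210.622, 'k1': 0.005, 'R': [[0.994, -0.106, -0.01], [-0.071, -0.589, -0.805], [0.079, 0.801, -0.593]], 't': [-516.996, 52.133, 931.955], 'eef': [151.684, -631.515, 221.499], 'rot': [[-0.001, 0.972, 0.234], [0.002, 0.234, -0.972], [-1.0, -0.0, -0.002]]}
wrist {'fx': 365.969, 'fy': 365.969, 'cx': 278.141, 'cy': 207.829, 'k1': -0.093, 'hand_eye': [[-0.0, -0.246, 0.969, -162.829], [0.0, -0.969, -0.246, 67.264], [1.0, -0.0, 0.0, 0.302], [0.0, 0.0, 0.0, 1.0]], 'eef': [151.714, -631.522, 221.563], 'rot': [[-0.001, 0.972, 0.234], [0.002, 0.234, -0.972], [-1.0, -0.0, -0.002]]}
0.15 [0.08282798 0.08208292 0.31042012] 1.0010611204815967
```

View pics/scene0.png

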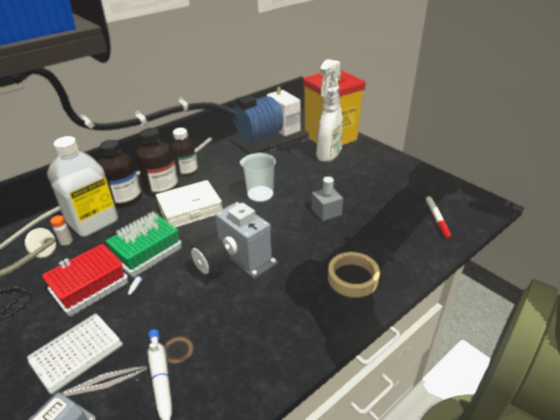

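View pics/side0.png

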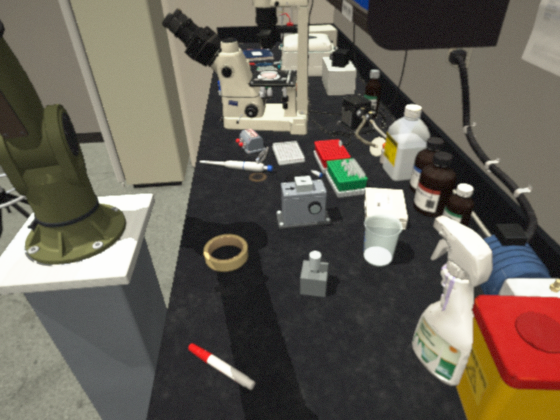

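View pics/wrist0.png

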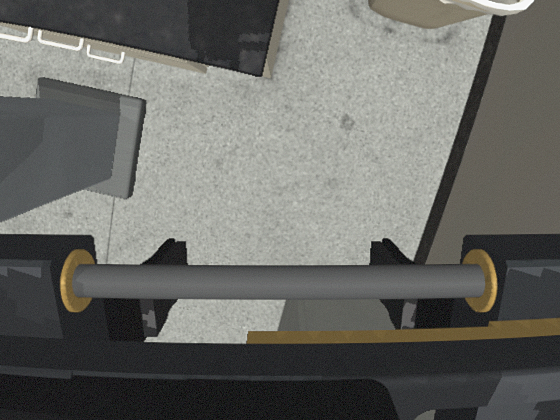

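Run:
```python
from h import *
a=load('scene0')['pixels'][130:310,180:400,::-1];b=load('side0')['pixels'][165:305,190:410,::-1]
cv2.imwrite('pics/c1.png',cv2.resize(a,None,fx=3.5,fy=3.3,interpolation=cv2.INTER_CUBIC))
cv2.imwrite('pics/c2.png',cv2.resize(b,None,fx=3.5,fy=3.5,interpolation=cv2.INTER_CUBIC))
s=load('scene0');d=load('side0')
def tri(p,q):
    o1,r1=ray(s,*p);o2,r2=ray(d,*q)
    A=np.stack([r1,-r2],1);k=np.linalg.lstsq(A,o2-o1,rcond=None)[0]
    x,y=o1+k[0]*r1,o2+k[1]*r2;return (x+y)/2,np.linalg.norm(x-y)
print('cam',ray(s,0,0)[0],ray(d,0,0)[0])
print(tri((328,181),(315,253)))
print('pin',onz(s,328,181,88),onz(d,315,254,88))
print('guide',onz(s,242,211,115),onz(d,302,180,115))
print('tape',onz(s,353,273,12),onz(d,226,253,12))
print('beaker',onz(s,260,193,0),onz(d,378,255,0))
```

```text
cam [ -7.82294686 359.91089301 621.59058796] [ 444.08578689 -770.70731278  589.35661343]
(array([ 543.05056065, -234.95685724,   85.2744742 ]), np.float64(4.978880335083539))
pin [ 536.98985669 -231.34593374   88.        ] [ 544.33138504 -238.56997892   88.        ]
guide [546.74234311 -10.17667151 115.        ] [548.95162684 -12.56123824 115.        ]
tape [ 362.3380408  -125.92041448   12.        ] [ 363.77885091 -131.61572235   12.        ]
beaker [ 700.86978714 -169.85393633    0.        ] [ 701.48677988 -164.82980802    0.        ]
```

View pics/c1.png

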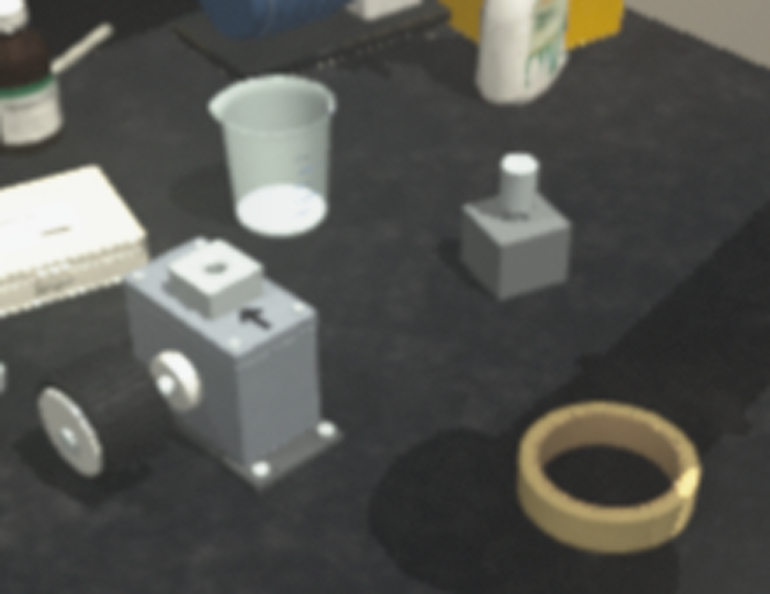

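View pics/c2.png

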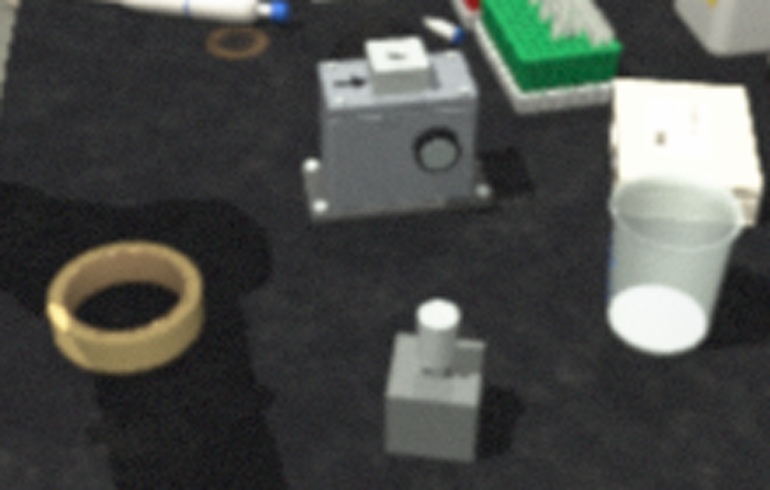

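```bash
cat >> h.py <<'E'
def ROT(yaw,s=1):
    # tool z = s*(cos,sin), tool x down
    z=s*np.array([np.cos(yaw),np.sin(yaw),0]);x=np.array([0,0,-1.]);return np.stack([x,np.cross(z,x),z],1)
E
python3 - <<'E'
from h import *
for s in (1,-1):
  R=ROT(0,s)
  for p in [(541,-235,230),(541,-235,56),(548,-11,125),(548,69,80)]:
    q=bot.solve_ik(p,R); print(s,p,None if q is None else np.round(q,2))
E
```

```text
1 (541, -235, 230) [ 0.91  0.25 -0.65  1.58  0.15  1.37  0.25]
1 (541, -235, 56) [ 0.87  0.4  -0.6   1.77  0.25  1.05  0.17]
1 (548, -11, 125) [ 0.79  0.3  -0.94  1.8   0.26  1.17 -0.23]
1 (548, 69, 80) [ 0.71  0.43 -1.05  1.83  0.41  1.12 -0.49]
-1 (541, -235, 230) [-0.51  0.3   1.07  1.63 -0.27  1.37 -2.55]
-1 (541, -235, 56) [-0.48  0.54  1.07  1.82 -0.53  1.1  -2.36]
-1 (548, -11, 125) None
-1 (548, 69, 80) [ 0.79  0.5  -1.17  1.83  0.5   1.15  2.59]
```

Run:
```python
from h import *
bot.move_pose((541,-290,230),ROT(0)); d=snap('wrist','w1.png'); print(bot.get_clock(),proj(d,(541,-235,88)))
```

```text
2.075 [278.81115594 127.12056089]
```

View pics/w1.png

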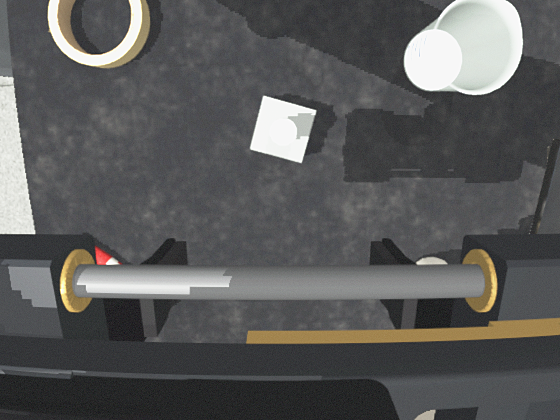

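Run:
```python
from h import *
a=load('w1')['pixels'][80:180,230:350,::-1].astype(float)
print(a.reshape(-1,3).max(0))
a=np.clip((a-150)*2.4,0,255).astype(np.uint8)
cv2.imwrite('pics/c3.png',cv2.resize(a,None,fx=6,fy=6,interpolation=cv2.INTER_NEAREST))
```

```text
[255. 255. 255.]
```

View pics/c3.png

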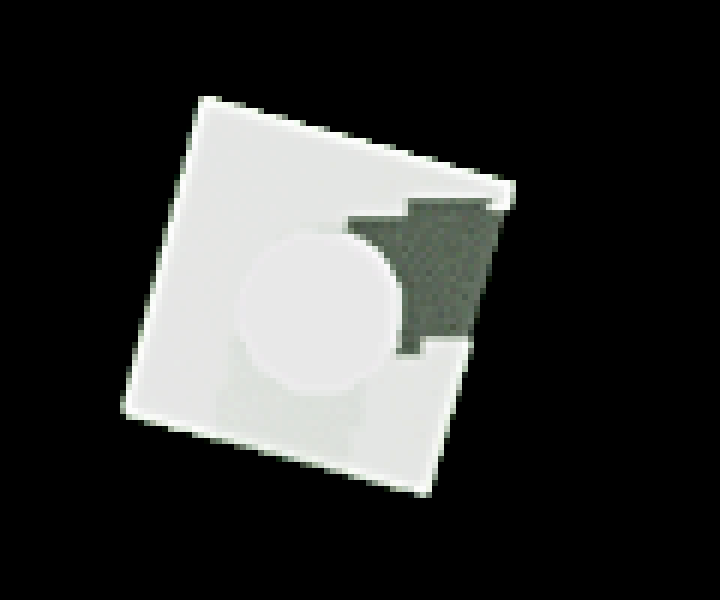

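Run:
```python
from h import *
d=load('w1')
print(onz(d,283.2,132,88),onz(d,283,129.5,46))
for u,v in [(204,97),(514,184),(430,495),(126,411)]: print(onz(d,u/6+230,v/6+80,46))
bot.move_pose((548,-90,270),ROT(0)); d=snap('wrist','w2.png'); print(bot.get_clock(),proj(d,(548,-11,115)))
a=d['pixels'][:,:,::-1].astype(float)
cv2.imwrite('pics/c4.png',np.clip((a-80)*1.45,0,255).astype(np.uint8))
```

```text
[ 544.58117349 -238.9493003    88.        ] [ 544.92239922 -238.51343095   46.        ]
[ 527.57967235 -208.30803652   46.        ]
[ 575.05397063 -221.3995411    46.        ]
[ 562.61495608 -269.39490734   46.        ]
[ 514.79349167 -255.99916905   46.        ]
2.9583 [277.74955476  96.92322984]
```

View pics/c4.png

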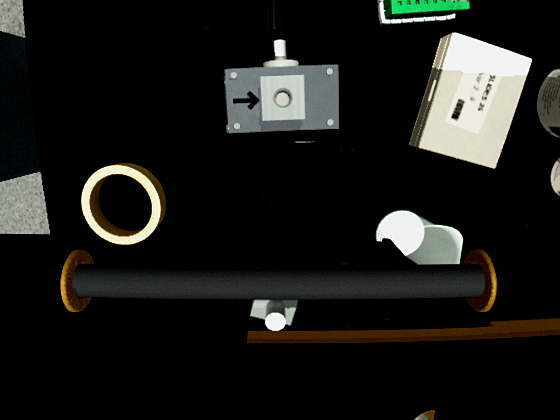

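Run:
```python
from h import *
d=load('w2')
a=d['pixels'][50:150,215:350,::-1]
cv2.imwrite('pics/c5.png',cv2.resize(a,None,fx=5.5,fy=5.5,interpolation=cv2.INTER_NEAREST))
```

```text
(no output)
```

View pics/c5.png

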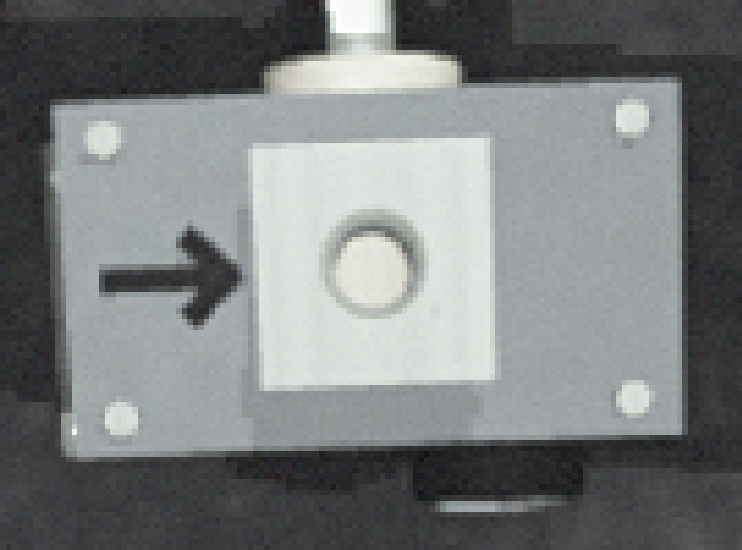

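Run:
```python
from h import *
d=load('w2')
f=lambda x,y,z:onz(d,x/5.5+214.5,y/5.5+49.5,z)
print(f(374,264,115))
c=[f(*p,115) for p in [(249,149),(491,138),(496,380),(261,390)]]
l=[f(*p,95) for p in [(52,104),(682,78),(684,434),(66,457)]]
for c in (c,l):
  c=np.array(c); print(c.mean(0)); 
  for i in range(4):
    e=c[(i+1)%4]-c[i]; print(np.linalg.norm(e),np.arctan2(e[1],e[0]))
d=load('w1');print(onz(d,282.8,131.5,88))
for p in [(541,-235,56)]: pass
```

```text
[551.97739517 -11.4813697  115.        ]
[552.01790471 -11.6545181  115.        ]
36.50831960116502 0.041619755932364375
35.93889249248705 -1.5390471045905783
36.2430873036341 -3.1021107412154403
35.859771275011006 1.6099226127446595
[551.68133114 -11.41241957  95.        ]
100.76561637453477 0.03741796581890728
56.32515856873027 -1.5367451348910426
102.10250679689844 -3.1072936548113272
56.02717177620851 1.5809736482099919
[ 544.25400651 -238.54391889   88.        ]
```

Run:
```python
from h import *
R=ROT(0.037)
bot.move_pose((544.4,-238.7,120),R); bot.line_to((544.4,-238.7,57),speed=80)
print(bot.get_clock(),bot.get_eef_pos(),bot.get_wrist_force())
snap('side','s1.png')
bot.command_gripper(0.0)
print(bot.get_clock(),bot.get_eef_pos(),bot.get_wrist_force(),bot.get_finger_gap(),87*bot.get_finger_gap())
```

```text
4.7417 [ 544.82082964 -238.80330942   57.4025603 ] [ 0.45744978  0.32874088 -0.49745616]
5.8833 [ 544.38953223 -238.72148168   56.99542904] [ 0.4387466  -0.29561588 -0.26415262] 0.2328521925195388 20.258140749199875
```

Run:
```python
from h import *
bot.line_to((544.4,-238.7,190),speed=120)
print(bot.get_wrist_force(),bot.get_finger_gap())
bot.line_to((552.0,-11.5,190),speed=150)
bot.hold(0.2)
print(bot.get_clock(),bot.get_eef_pos(),bot.get_wrist_force(),bot.get_finger_gap())
a=snap('side','s2.png');b=snap('scene','e2.png')
print(proj(a,(552,-11.5,146)),proj(b,(552,-11.5,146)),proj(a,(552,-11.5,115)),proj(b,(552,-11.5,115)))
A=cv2.resize(a['pixels'][100:250,240:380,::-1],None,fx=4,fy=4);B=cv2.resize(b['pixels'][120:270,180:320,::-1],None,fx=4,fy=4)
B=B[:,:400] if 0 else B
cv2.imwrite('pics/c6.png',cv2.resize(np.hstack([A,B]),(800,430)))
```

```text
[ 0.01943421  0.01523671 -0.03669433] 0.23397858921042547
9.0083 [552.04014052 -12.16125472 189.96951056] [ 0.8398939  -0.03404198 -0.60782574] 0.234731854036315
[303.37077994 168.20711107] [239.66215113 196.07060102] [303.22513391 179.67980083] [240.88937062 209.45276054]
```

View pics/c6.png

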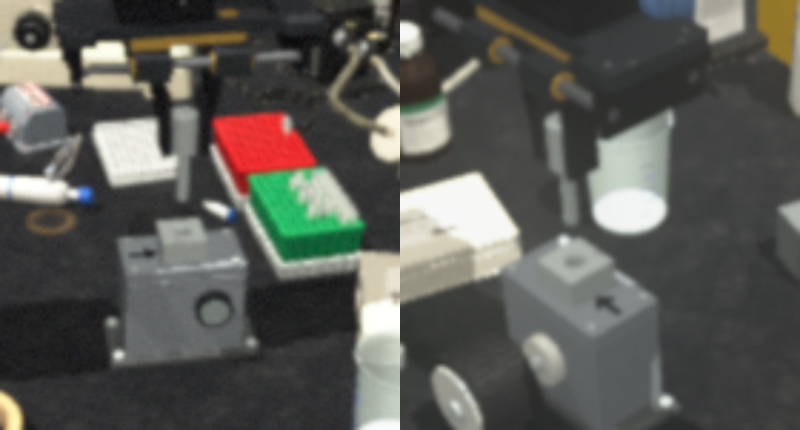

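Run:
```python
from h import *
bot.line_to((552.0,-11.5,164),speed=80)
f0=np.array(bot.get_wrist_force());print(f0)
z=164
while z>124:
    z-=2
    bot.line_to((552.0,-11.5,z),speed=40)
    f=np.array(bot.get_wrist_force())-f0
    print(z,np.round(f,1),np.round(bot.get_eef_pos(),1))
    if abs(f[2])>4 or np.hypot(*f[:2])>6: break
print(bot.get_clock(),bot.get_finger_gap())
```

```text
[-0.24352936 -0.70916836  0.36823945]
162 [ 0.5  0.6 -1.6] [552.2 -11.5 162.2]
160 [ 0.   0.4 -1.1] [552.  -11.5 160. ]
158 [ 0.6  0.9 -1. ] [551.9 -11.5 157.9]
156 [ 0.7  1.1 -1.5] [551.9 -11.5 155.8]
154 [ 0.6  0.8 -0.9] [551.9 -11.5 153.8]
152 [ 0.3  0.7 -1.3] [551.9 -11.5 151.8]
150 [ 0.   0.9 -1.1] [551.9 -11.5 149.8]
148 [ 0.9  0.9 -2.1] [551.9 -11.5 147.8]
146 [ 0.5  1.1 -1.7] [551.9 -11.5 145.8]
144 [-0.1  0.5 -1.7] [551.9 -11.5 143.8]
142 [ 0.7  0.4 -0.7] [551.9 -11.5 141.8]
140 [ 0.1  0.8 -0.4] [551.9 -11.5 139.8]
138 [ 0.2  0.3 -0.5] [551.9 -11.5 137.8]
136 [ 0.5  1.1 -0.2] [551.9 -11.5 135.8]
134 [ 0.4  0.6 -0.5] [551.9 -11.5 133.8]
132 [ 0.5  0.5 -1.2] [551.9 -11.5 131.8]
130 [ 0.6  0.3 -1.1] [551.9 -11.5 129.8]
128 [ 0.1  0.6 -1.1] [551.9 -11.5 127.9]
126 [-0.5  1.   3.5] [552.7 -11.5 127. ]
124 [-1.1 -0.2  9.7] [553.1 -11.5 125.8]
14.5833 0.23456137709205616
```

Run:
```python
from h import *
bot.line_to((552.0,-11.5,127.5),speed=40)
bot.hold(0.1);print(bot.get_wrist_force(),bot.get_eef_pos())
bot.command_gripper(1.0)
bot.line_to((552.0,-11.5,195),speed=150)
print(bot.get_clock(),bot.get_finger_gap())
a=snap('side','s3.png');b=snap('scene','e3.png')
A=cv2.resize(a['pixels'][100:250,240:380,::-1],None,fx=4,fy=4);B=cv2.resize(b['pixels'][120:270,180:320,::-1],None,fx=4,fy=4)
cv2.imwrite('pics/c7.png',cv2.resize(np.hstack([A,B]),(800,430)))
```

```text
[0.05262128 0.02805712 1.17798526] [552.09126162 -11.51517991 127.36086305]
16.8 1.001612562523799
```

View pics/c7.png

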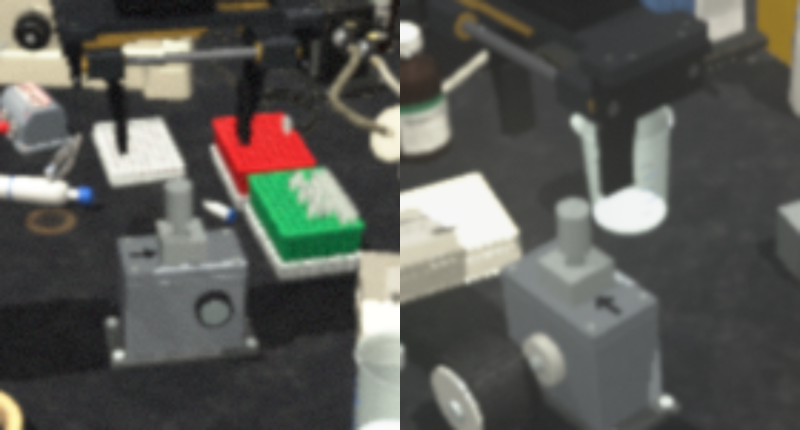

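```bash
cat > st.py <<'E'
from h import *
YAW=0.037; ex=np.array([np.cos(YAW),np.sin(YAW),0]); D=np.array([549.0,68.4,0.]); R=ROT(YAW)
P=lambda s,z: D+ex*s+np.array([0,0,z])
def force(f0,n=2):
    return np.mean([np.array(bot.get_wrist_force()) for _ in range(n)],0)-f0
def stroke(z0,s0=-13,s1=13,tgt=6.,ds=3.,speed=40):
    """from free point at (s0, z0) ; returns touch z"""
    bot.line_to(P(s0,z0),R,speed=120)
    bot.hold(0.1); f0=force(0,4); z=z0; mx=0
    while z>73:
        z-=1; bot.line_to(P(s0,z),R,speed=40); f=force(f0)
        if f[2]>3.5: break
    else: print('no contact'); return None
    zt=z; log=[(s0,z,*np.round(f,1))]; s=s0
    while s<s1:
        s+=ds; z-=np.clip((tgt-f[2])/3.5,-1.5,1.0)
        bot.line_to(P(s,z),R,speed=speed); f=force(f0); mx=max(mx,np.linalg.norm(f))
        log.append((s,round(float(z),1),*np.round(f,1)))
        if f[2]>13: z+=2; bot.line_to(P(s,z),R,speed=60); f=force(f0)
    for l in log: print(*[float(x) for x in l])
    zl=z
    bot.line_to(P(s,z+10),R,speed=80)
    print('touch',zt,'end',zl,'max',mx,'t',bot.get_clock()); return zt,zl
def look(fn):
    a=snap('side','s%s.png'%fn);b=snap('scene','e%s.png'%fn)
    A=cv2.resize(a['pixels'][100:250,240:380,::-1],None,fx=4,fy=4);B=cv2.resize(b['pixels'][120:270,180:320,::-1],None,fx=4,fy=4)
    cv2.imwrite('pics/l%s.png'%fn,cv2.resize(np.hstack([A,B]),(800,430)))
E
python3 - <<'E'
from st import *
bot.line_to(P(-13,195),R,speed=200); bot.command_gripper(0.0)
print(bot.get_finger_gap(),bot.get_clock())
bot.line_to(P(-13,100),R,speed=150)
stroke(90); look('4')
E
```

```text
0.001851629867203375 18.9833
-13.0 84.0 -1.4 -0.4 3.9
-10.0 83.4 -0.7 0.5 5.1
-7.0 83.1 -2.2 -0.1 6.0
-4.0 83.1 -0.6 0.7 5.4
-1.0 82.9 -0.9 -0.2 6.1
2.0 83.0 -1.0 0.7 6.8
5.0 83.2 0.2 0.8 5.2
8.0 83.0 0.6 0.9 5.7
11.0 82.9 0.1 1.1 4.1
14.0 82.3 -0.6 0.7 5.0
touch 84 end 82.32325063351482 max 6.888462117365241 t 24.1417
```

View pics/l4.png

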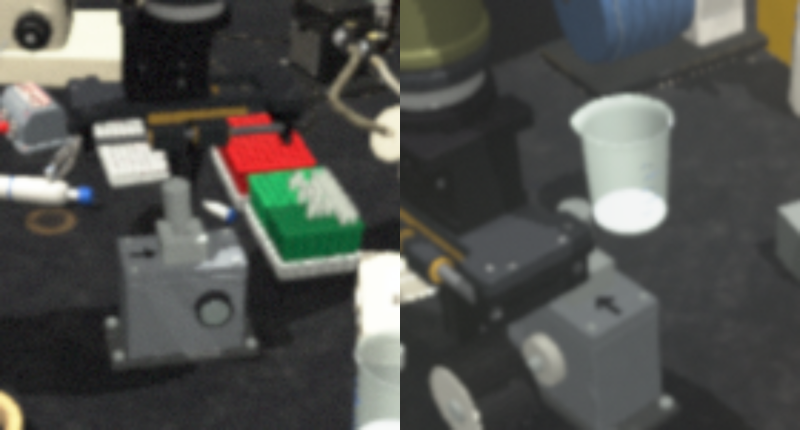

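```bash
python3 - <<'E'
import re
t=open('st.py').read()
t=t.replace("        if f[2]>13:","        if f@ex<-3.2:\n            bot.hold(0.1); f=force(f0); print('DRAG',np.round(f,1)); \n            if f@ex<-2.8: break\n        if f[2]>13:")
open('st.py','w').write(t)
E
python3 - <<'E'
from st import *
r=stroke(88,-14,14); look('5')
d=load('s5');print(proj(d,(552,-11.5,159)),proj(d,(552,-11.5,147)))
E
```

```text
-14.0 81.0 -1.1 0.4 4.3
-11.0 80.5 -1.6 -0.5 3.7
-8.0 79.8 -1.8 -0.1 6.2
-5.0 79.9 -1.3 -0.3 6.8
-2.0 80.1 -1.2 -0.1 4.4
1.0 79.7 -0.4 -0.4 5.7
4.0 79.6 -1.3 -0.9 5.2
7.0 79.4 -0.9 -0.8 4.1
10.0 78.8 0.8 -0.5 4.9
13.0 78.5 0.1 -0.0 4.4
16.0 78.1 0.1 0.3 3.7
touch 81 end 78.07846961679958 max 6.927324214004598 t 29.25
[303.43372429 163.25170271] [303.37558177 167.82901883]
```

View pics/l5.png

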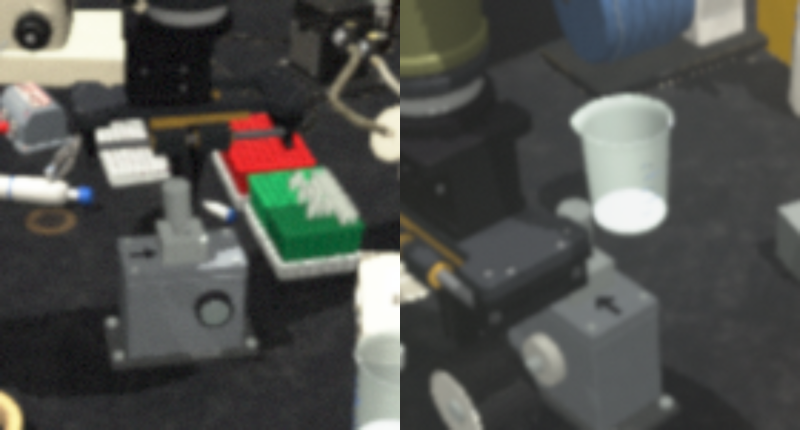

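Run:
```python
from st import *
r=stroke(84,-14,13); look('6')
```

```text
-14.0 77.0 -0.8 1.3 5.3
-11.0 76.8 -0.9 1.2 6.7
-8.0 77.0 -1.5 1.5 4.7
-5.0 76.7 -0.3 1.4 6.3
-2.0 76.7 -0.5 1.2 6.0
1.0 76.7 -0.8 1.4 6.2
4.0 76.8 -0.1 1.1 4.4
7.0 76.3 0.2 2.0 4.7
10.0 76.0 0.1 1.5 5.3
13.0 75.8 0.6 1.9 3.7
touch 77 end 75.77741018967461 max 6.908091136628729 t 34.125
```

View pics/l6.png

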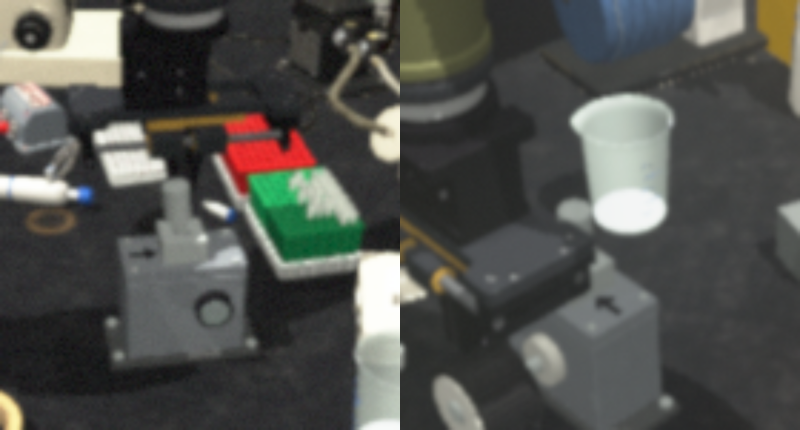

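Run:
```python
from st import *
r=stroke(82,-14,13); look('7')
```

```text
DRAG [-2.4  1.7  5.1]
-14.0 75.0 -1.8 0.8 4.3
-11.0 74.5 -2.5 1.2 6.1
-8.0 74.5 -3.2 1.5 7.6
-5.0 75.0 -2.5 1.5 6.3
-2.0 75.1 -1.7 1.1 6.0
1.0 75.1 -2.0 0.3 6.4
4.0 75.2 -0.6 0.7 6.1
7.0 75.2 -2.0 -0.1 5.4
10.0 75.1 -3.2 1.5 5.5
13.0 74.9 -3.2 0.0 4.6
touch 75 end 74.92154527376222 max 8.416331961069664 t 39.075
```

View pics/l7.png

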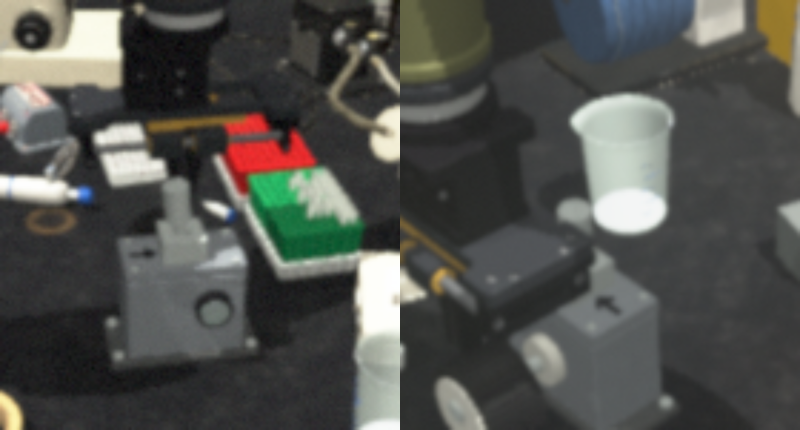

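```bash
sed -i 's/f@ex<-3.2/f@ex<-3.8/;s/f@ex<-2.8/f@ex<-3.3/' st.py
python3 - <<'E'
from st import *
r=stroke(81,-14,13); look('8')
E
```

```text
-14.0 76.0 -0.2 0.9 3.9
-11.0 75.4 -1.9 -1.3 7.3
-8.0 75.8 -2.0 1.2 7.1
-5.0 76.1 -1.5 -0.1 6.7
-2.0 76.3 -1.1 -0.6 7.7
1.0 76.7 -1.1 -0.2 7.5
4.0 77.2 -1.4 -1.0 6.0
7.0 77.2 -0.9 -0.2 4.4
10.0 76.7 -1.2 0.4 4.8
13.0 76.4 -0.5 -1.4 4.7
touch 76 end 76.38090225911985 max 7.759701915201617 t 43.425
```

View pics/l8.png

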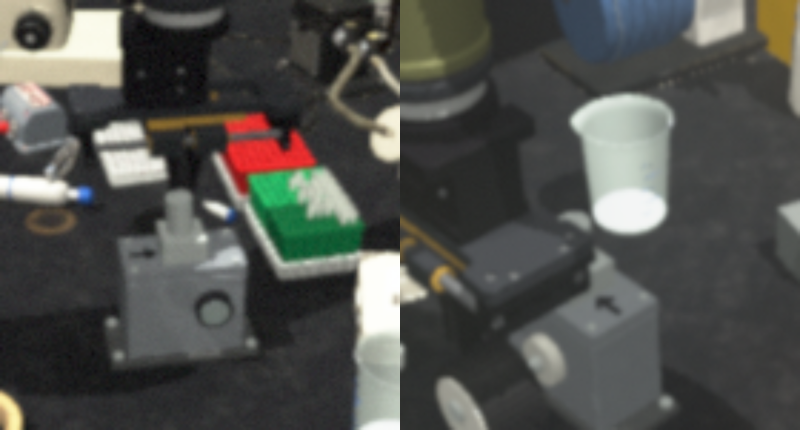

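Run:
```python
from st import *
bot.line_to(P(0,200),R,speed=150); bot.line_to(P(-40,230)+np.array([0,-130.,0]),R,speed=200)
a=snap('side','s9.png'); b=snap('scene','e9.png'); w=snap('wrist','w9.png')
for z in (159,147,127,115): print(z,proj(a,(552,-11.5,z)),proj(b,(552,-11.5,z)))
o=load('s7'); ob=load('e3')
crop=lambda d,r,c:cv2.resize(d['pixels'][r:r+60,c:c+60,::-1],(395,395),interpolation=cv2.INTER_CUBIC)
cv2.imwrite('pics/c9.png',np.vstack([np.hstack([crop(o,145,275),crop(a,145,275)]),np.hstack([crop(ob,175,210),crop(b,175,210)])])[:,:])
im=cv2.imread('pics/c9.png');cv2.imwrite('pics/c9.png',cv2.resize(im,(600,600)))
print(bot.get_clock(),bot.get_wrist_force())
```

```text
159 [303.43372429 163.25170271] [239.13095048 190.27263916]
147 [303.37558177 167.82901883] [239.62164464 195.62859724]
127 [303.28078517 175.29503013] [240.4207747  204.34507043]
115 [303.22513391 179.67980083] [240.88937062 209.45276054]
45.4333 [ 0.70823129 -0.90980585 -0.94287595]
```

View pics/c9.png

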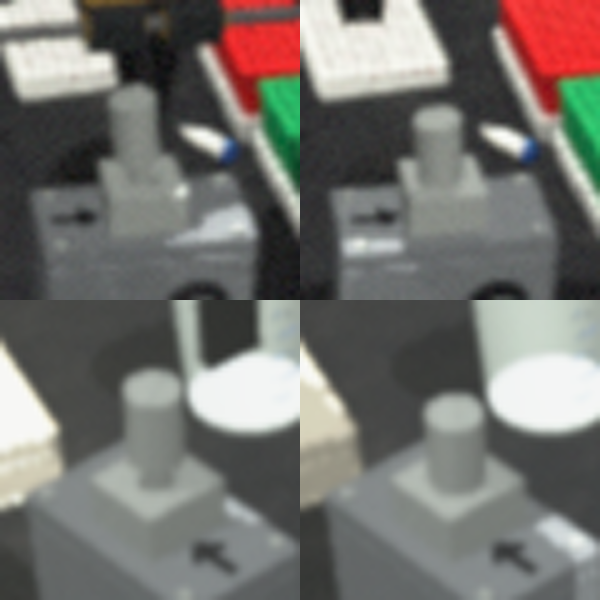

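View pics/w9.png

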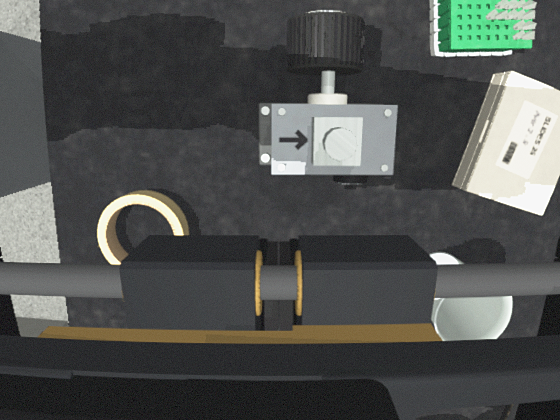

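View pics/e9.png

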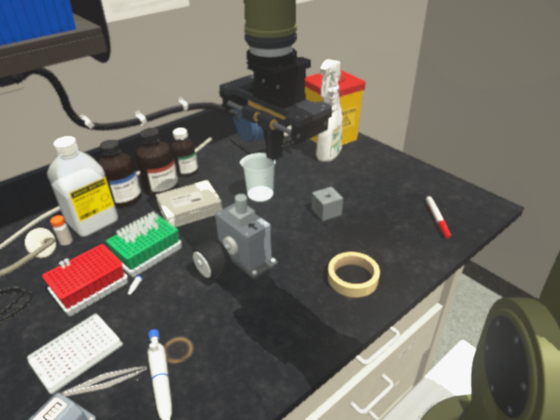

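Run:
```python
from h import *
# vertical head top edge in side/scene: column profile at head, subpixel edge
for A,c,r in (('s3',303,(155,175)),('s7',303,(155,175)),('s8',303,(155,175)),('s9',303,(155,175)),('e3',239,(180,205)),('e9',240,(180,205))):
    g=load(A)['pixels'].astype(float).mean(2)[r[0]:r[1],c-2:c+3].mean(1)
    print(A,np.round(g).astype(int))
```

```text
s3 [158 172 186 171 160 161 146 149 166 172 169 160 143 134 133 133 133 133
 134 134]
s7 [ 27  27  27  26  29  28  56 101 129 140 139 135 130 128 128 128 129 130
 129 131]
s8 [ 28  28  27  27  28  28  28  28  27  29  53  99 133 144 144 140 133 130
 128 130]
s9 [158 173 187 173 161 160 134  86  58  55  76 124 162 173 170 160 143 135
 135 136]
e3 [ 65  61  60  60  60  61  61  64  88 136 168 178 180 180 179 171 151 136
 132 133 133 133 133 133 133]
e9 [ 62  59  58  57  57  58  59  60  60  60  59  59  64  98 150 176 183 184
 184 183 174 152 136 133 133]
```

Run:
```python
from h import *
def edge(d,c,r,lo=None):
    g=d['pixels'].astype(float).mean(2)[r[0]:r[1],c-1:c+2].mean(1)
    return g
def toprow(d,xy,z,c,rad=11):
    t=np.linspace(0,2*np.pi,721)
    P=np.array([proj(d,(xy[0]+rad*np.cos(a),xy[1]+rad*np.sin(a),z)) for a in t])
    m=abs(P[:,0]-c)<0.6; return P[m,1].min()
for n,c in (('s8',303),('e9',240)):
    d=load(n); print(n,[ (z,round(toprow(d,(552,-11.5),z,c),2)) for z in (159,158,149,148,147)])
# block corners projected
ex=np.array([np.cos(.037),np.sin(.037)]);ey=np.array([-ex[1],ex[0]])
for n in ('s9','e9','w9'):
    d=load(n); 
    print(n,[np.round(proj(d,(*(np.array([552,-11.5])+18*i*ex+18*j*ey),115)),1).tolist() for i,j in ((1,1),(1,-1),(-1,-1),(-1,1))])
s=load('s9')['pixels'][150:200,280:330,::-1];e=load('e9')['pixels'][180:230,215:265,::-1];w=load('w9')['pixels'][105:180,300:375,::-1]
r=lambda a:cv2.resize(a,(400,400),interpolation=cv2.INTER_NEAREST)
cv2.imwrite('pics/c10.png',np.hstack([r(s),r(e)])); cv2.imwrite('pics/c11.png',cv2.resize(w,(600,600),interpolation=cv2.INTER_NEAREST))
```

```text
s8 [(159, np.float64(160.9)), (158, np.float64(161.28)), (149, np.float64(164.7)), (148, np.float64(165.08)), (147, np.float64(165.45))]
e9 [(159, np.float64(186.86)), (158, np.float64(187.31)), (149, np.float64(191.31)), (148, np.float64(191.75)), (147, np.float64(192.19))]
s9 [[309.3, 175.1], [312.2, 183.1], [296.9, 184.4], [294.5, 176.4]]
e9 [[227.5, 209.3], [242.3, 201.5], [254.3, 209.6], [239.4, 217.8]]
w9 [[362.2, 117.1], [359.8, 165.2], [312.8, 164.9], [313.9, 116.6]]
```

View pics/c10.png

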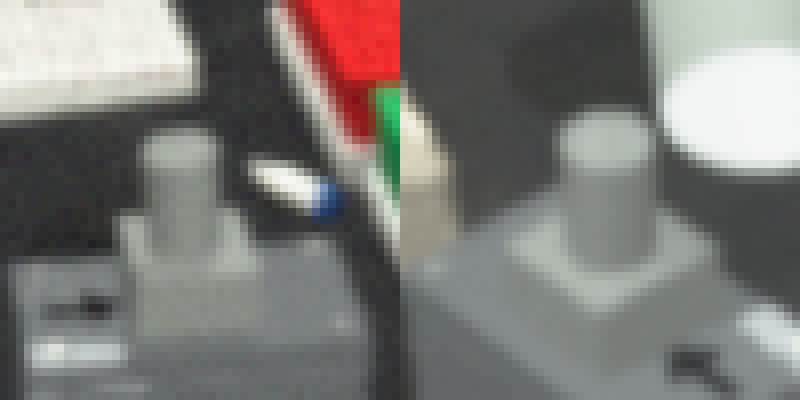

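View pics/c11.png

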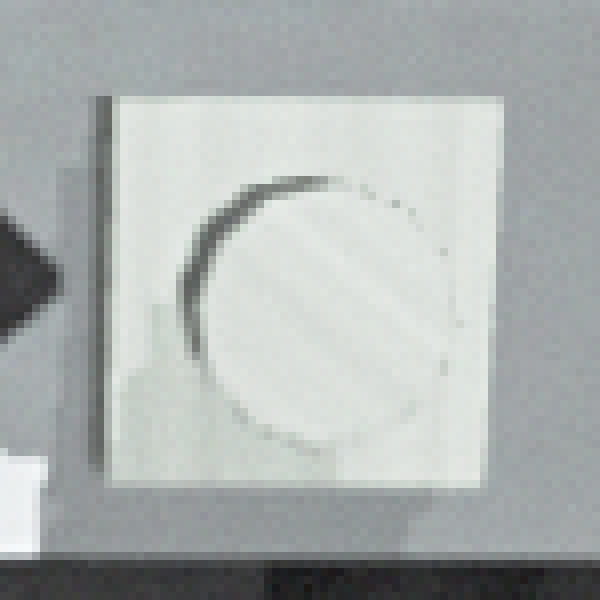

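Run:
```python
from st import *
bot.line_to(P(-12,200),R,speed=250); bot.line_to(P(-12,95),R,speed=150)
r=stroke(83,-12,3,tgt=5.5); look('A')
bot.line_to(P(0,200),R,speed=150); bot.line_to(P(-40,230)+np.array([0,-130.,0]),R,speed=200)
snap('side','s11.png');snap('scene','e11.png');snap('wrist','w11.png')
print(bot.get_clock())
for A,c,r in (('s8',303,(155,175)),('sA',303,(155,175)),('e9',240,(180,205)),('e11',240,(180,205))):
    g=load(A)['pixels'].astype(float).mean(2)[r[0]:r[1],c-2:c+3].mean(1)
    print(A,np.round(g).astype(int))
a=cv2.imread('pics/w9.png')[0:180,200:420];b=cv2.imread('pics/w11.png')[0:180,200:420]
cv2.imwrite('pics/c12.png',cv2.resize(np.hstack([a,b]),None,fx=1.8,fy=1.8))
```

```text
DRAG [-6.5  0.4  8.1]
-12.0 77.0 -1.8 1.4 5.5
-9.0 77.0 -6.7 0.7 7.4
touch 77 end 76.997683090225 max 10.028058117867772 t 49.4583
51.4667
s8 [ 28  28  27  27  28  28  28  28  27  29  53  99 133 144 144 140 133 130
 128 130]
sA [ 98 133 156 141 139 141 120  78  54  52  67 113 159 197 228 218 173 147
 144 144]
e9 [ 62  59  58  57  57  58  59  60  60  60  59  59  64  98 150 176 183 184
 184 183 174 152 136 133 133]
e11 [ 62  59  57  57  58  58  59  60  60  60  60  59  67 103 152 176 182 183
 184 182 172 152 136 133 133]
```

View pics/c12.png

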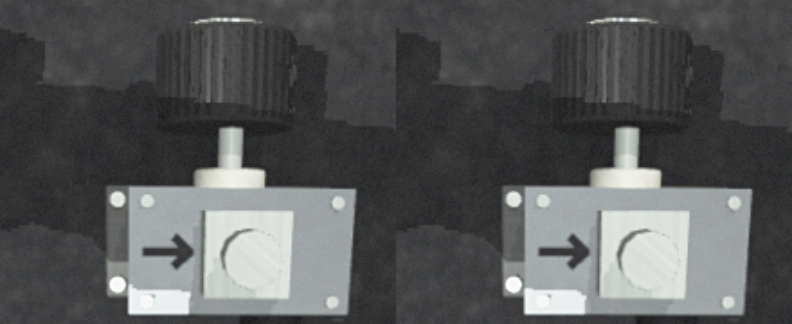

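Run:
```python
from station import bot
print(bot.get_qvel(),bot.get_wrist_force()); bot.close_job(); print(bot.get_clock())
```

```text
[ 0.00164472 -0.00032001  0.00612739 -0.00060138  0.00275576  0.00068027
  0.00301963] [-0.03885167  0.44233869 -0.82046568]
the job is handed in; nothing more can be done
the job is handed in; nothing more can be done
```

The pin is in the guide and the wheel is locked. I handed the job in at about 51.5 s of the 72 s allowed, with the gripper clear of everything.

- **Pin:** I took it from the parking block and lowered it into the guide until it rested raised on the wheel. The wrist force during that contact reached about 10 N.
- **Drum:** Five force-guided strokes away from the robot turned it until the pin dropped. The highest force read was about 8.4 N.
- **Lock check:** I then made one short extra stroke to test the lock. The drag rose to 6.7 N, against 1–3 N while the drum turned freely. The highest force read was about 10 N, and the pin's head did not shift in the scene camera afterwards.
- **Bystanders:** The beaker and tape roll look undisturbed in the later pictures; I did not measure their positions again.

**One check disagreed slightly:** both fixed cameras measured a drop of about 10.7 mm instead of 12 mm. The pin touched the wheel with its tip about 1 mm lower than expected, which could explain most of that. In the close-up pictures the head looks flush on the guide block, but they are too coarse to rule out a gap of about 1 mm.

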